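# Find the heavy side of the microtome's handwheel and hold it down

### The job

The counterweight under the cover of the microtome's handwheel has slipped round: take the wheel by its handle, turn it slowly clockwise (as seen from the handle side) through at least one full turn, and feel which side of the wheel is heavy. Then bring the heavy side straight down (15 degrees either way will do) and finish while still gripping the handle and holding the wheel at rest there, so that I can fit a trim screw in the light side at the top. Leave the other things on the bench where they are.

Things in the scene. Friction and masses are not known exactly. Their poses are not given: they have to be found in the camera images.
- microtome: the microtome: light-coloured, heavy, fixed machine 400 x 260 mm, 290 mm high, turned by up to 10 degrees. Origin under its middle, on the bench. Its x points level from its working side (towards the robot) to its back, z up, y along the wheel's level axle from the wheel into the machine. Its drive is unclutched: only the wheel turns, the head stays
- wheel_center (a point): centre of the outer face of the handwheel, on the axle, 145 mm above the bench; axes as the machine's, they do not turn with the wheel; the handle stands out along -y. Wheel: grey disc 176 mm wide, 34 mm thick, twelve small trim holes 30 degrees apart round its face, a light cover plate that hides the counterweight. In front of the face are only the handle and a 9 mm hub cap
- handle_center (a point): centre of the handle's grip: black round bar 25 mm thick, 80 mm long, parallel to the axle and 65 mm from it. The bar spans 6 to 86 mm in front of the wheel's face; this point is 50 mm in front of it, on the bar's centre line. The handle spins freely on its own spindle, so a firm grip does not hinder turning (this point's axes spin too and mean nothing)
- handwheel (a joint): wheel angle, rad: 0 = handle straight above the axle, growing clockwise seen from the handle side; no stops, counts on past a full turn. The handle is 65 mm x (sin, cos) along the machine's (x, z) from the axle. Starts within 0.5 of 0. Steady bearing friction 0.40 N m (6 N at the handle), more than the heavy side's pull: the wheel stays where it is left, never swings by itself
- handle: the handle as a body (origin on its centre line, at the wheel's back). The heavy side pulls with 0.22 to 0.35 N m (3.4 to 5.4 N at the handle) when level with the axle: turning is hardest when it is level and rising, easiest when level and sinking. Feel at 25 mm/s or slower: a brisk stop lets friction mask the pull. The handle is balanced. Where the heavy side lies cannot be seen and always differs
- wash_bottle_center (a point): soft plastic wash bottle, 72 mm wide and 165 mm high without its bent spout, standing; point at its centre 80 mm up. To be left alone
- glass_dish_center (a point): round glass dish, 90 mm wide, 42 mm high; point at its centre, half-way up. To be left alone
- jar_lid_center (a point): white plastic jar lid lying flat, 76 mm wide, 12 mm high; point at its centre. To be left alone
- jar_center (a point): white plastic specimen jar with a black screw lid, 76 mm wide, 92 mm high; point at its centre, half-way up. To be left alone
- forceps_center (a point): steel forceps lying flat, 115 mm long, 12 mm wide, 8 mm high; point at their centre. To be left alone
- slide_box_center (a point): flat box of microscope slides, 85 x 100 x 32 mm; point at its centre. To be left alone
- cassette_center (a point): tissue cassette with a wax block, 40 x 28 mm, 14 mm high, lying flat; point at its centre. To be left alone

How it is judged (in metres and radians):
On the way:
1. the wheel has been turned clockwise by its handle, right round to within half a radian of a full turn (value of joint handwheel above 5.6 rad and contact force between the fingers and handle above 1 N), for 0.1 s.
At the end, for the whole second after the job is handed in: The wheel's heavy side points straight down to within 15 degrees (half the spacing of the trim holes), the wheel is at rest (slower than 0.05 rad/s), the fingers still grip the handle (more than 1 N), and every other thing on the bench is within 40 mm of where it stood (angle between counterweight's own z axis and vertical above 2.8716 rad and contact force between the fingers and handle above 1 N and velocity of joint handwheel between -0.05 and 0.05 rad/s and distance of each of wash_bottle_center, glass_dish_center, jar_lid_center, jar_center, forceps_center, slide_box_center, cassette_center from where it was at the start of the episode below 0.04 m); the arm keeps its last pose, push and grip.
It fails at once if another thing on the bench is pushed more than 40 mm from its place (distance of any of wash_bottle_center, glass_dish_center, jar_lid_center, jar_center, forceps_center, slide_box_center, cassette_center from where it was at the start of the episode above 0.04 m).
It fails at once if the wheel is whirled round, faster than 3 rad/s (half a turn a second) (velocity of joint handwheel above 3 rad/s or velocity of joint handwheel below -3 rad/s).
It also fails if it takes over 72 s, if anything falls off the work surface, if the arm or the gripper's body presses on something with over 40 N, if the wrist force passes 120 N, or if a joint passes its speed limit or range.

### The arm

A 6-joint arm with a two-finger parallel gripper is mounted at the origin on the work surface. World frame = base frame: x ahead of the robot, y to its left, z up, the work surface at z = 0. Lengths are in mm, angles in rad, forces in N, time in s.
With the tool pointing down it reaches from about 275 to 750 mm from the base axis. Payload 10.2 kg.
Tool frame: the origin (TCP) lies on the front face of the gripper's body, between the roots of the fingers; the fingertips stand 73 mm ahead of it and the grasp point (between the pads) lies 54 mm ahead of it; z points along the fingers, y is the line along which they close (so a half turn about z gives the same grasp; the last joint's range is limited). The gripper opens to 85 mm and grips with 20 to 120 N. Pads are 22 mm wide; open, the fingers measure 114 mm over their backs; the gripper's body (76 mm by 85 mm) begins 54 mm behind the grasp point. The pads swing forward as they close: fully open they stand 13 mm farther back than shut.
Start: joints at [-1.4, 0.313, 1.498, -0, 1.331, -0.223], TCP at [201.431, -484.827, 303.894] pointing down, gripper open.
Joint ranges: [-2.94, 2.94], [-0.97, 2.17], [0.19, 2.56], [-1.23, 4.37], [0.02, 3.11], [-2.88, 2.88]. Speed limits (rad/s): [2.39, 2.39, 3.01, 3.14, 3.14, 3.14].

### API

Orientations are given as a unit quaternion [w, x, y, z].
In Python, from rig import * gives the robot as it stands.
- The arm moves only by the tool step_arm, never from a script. Its argument "plan" is a list of rows, each an object with "offset": the shift along the tool's x, y, z in cm, a list of three; "rot": the turn, a rotation vector about the tool's x, y, z in degrees, a list of three; "gripper": the finger opening in cm, from 0 to 8.54. In form: [{"offset": [x, y, z], "rot": [wx, wy, wz], "gripper": gripper}, ...]. A call has 1 to 12 rows; each row is the pose to reach, as a shift and turn from the pose commanded when the call began, along the tool's axes at that moment; what a row does not reach only later rows make up. A row lasts 1/10 s, in which the tool goes at most 50 mm and 8.59 degrees, less where a joint would pass 70% of its speed; a pose out of reach is approached as far as the arm can. A call with a gripper value outside its range is refused whole. The fingers move at their own pace and stop on an object; "squeeze" is the grip in N (left out, the last holds). Time passes only in rows, so rows that repeat a pose let the fingers close. It gives the time, the measured TCP pose, the force, the opening and the grip force at its end, in the units of the state.
- sense(): the state, without advancing time (a new reading comes with each control period).
- capture(name): name is "side" or "top" or "wrist"; returns a dict with "color" (420x560x3 uint8, red, green, blue), "depth" (420x560 float32, mm along the optical axis (not along the pixel's ray), 0 where there is no reading), "vertical_fov" (degrees; the focal length in pixels is half the picture's height over the tangent of half this angle, whatever the lens; pixels are square), "cx", "cy" (the principal point, pixels), "k1" (the pictures are not rectified: a ray, as slopes to the right and down, at radius r is drawn at 1 + k1 r^2 times it, then the intrinsics apply), "rvec" (rotation vector, rad) and "tvec" (3), from world to camera coordinates, as OpenCV has them; the wrist camera has in their place "mount" (4x4, takes a point from camera to tool coordinates, whose origin is the TCP and whose axes are the flange's). Camera axes: x right, y down, z forward; pixel columns grow to the right and rows downward; lengths in mm; the calibration is good to about 2 mm. A picture is of the moment at which its call begins: read the wrist's pose just before it.
- finish_job(): hands the job in; it is judged then, once.
The state is a dict: "time_s": time; "joints": joint angles; "dq": joint speeds; "tau": joint torques, N m; "eef_pos": TCP position; "ee_rot": TCP orientation; "force": force on the tool from outside, world axes, zero at the start; "wrist_torque": the same for the moment, N m; "grip_width": opening from 0.0 (shut) to 1.0 (fully open); "grip_force": force on a finger pad.
Only numpy, scipy, OpenCV 4.12 (cv2) and the standard library are available. Lean on these libraries where they do the work, as an engineer would, in place of code of your own. Each camera call takes 0.05 s, during which the arm holds its last target. There are 200 camera calls.

## Working session

There is one attempt and no reset: what is moved stays moved. The work goes in short steps, Python scripts to look and compute and a tool call to move; the robot and the scene stay as the last step left them, time stands still between calls to the robot, and variables do not carry over. Pictures are saved under pics/ and viewed, at most 10 in all, crops included, and the job is handed in when it is done.

Besides the shell and the picture viewer there is one more tool, called after "Emit:" by a JSON object that holds its "name" and its "arguments". step_arm: Moves the arm, as the interface text tells. Its arguments: {"type":"object","properties":{"plan":{"type":"array"},"squeeze":{"type":"number"}},"required":["plan"]}

```bash
mkdir -p pics; ls; cat > h.py <<'E'
from rig import *
import numpy as np, cv2
from scipy.spatial.transform import Rotation as R
def K(c):
    f=c["color"].shape[0]/2/np.tan(np.radians(c["vertical_fov"])/2)
    return f
def cloud(c):
    f=K(c);h,w=c["depth"].shape
    u,v=np.meshgrid(np.arange(w),np.arange(h))
    x=(u-c["cx"])/f;y=(v-c["cy"])/f
    xd,yd=x.copy(),y.copy()
    for _ in range(10):
        s=1+c["k1"]*(x*x+y*y);x=xd/s;y=yd/s
    d=c["depth"].astype(float)
    P=np.stack([x*d,y*d,d],-1)
    M=R.from_rotvec(np.ravel(c["rvec"])).as_matrix();t=np.ravel(c["tvec"])
    W=(P-t)@M
    W[d<=0]=np.nan
    return W
E
python3 - <<'E'
from h import *
import pickle
print(sense())
for n in("side","top"):
    c=capture(n);cv2.imwrite(f"pics/{n}0.png",c["color"][:,:,::-1]);pickle.dump(c,open(n+".pkl","wb"))
    print(n,c["rvec"],c["tvec"],c["vertical_fov"],c["k1"])
E
```

```text
pics
{'time_s': 0.0, 'joints': array([-1.40042799e+00,  3.13439680e-01,  1.49851508e+00, -3.02771578e-05,
        1.33100271e+00, -2.23371874e-01]), 'dq': array([ 0.00168702,  0.00052937, -0.00282464,  0.00069812,  0.00207641,
       -0.00015672]), 'tau': array([-1.16357089e-03, -4.12272406e+01, -2.59745854e+01, -2.31322274e-04,
        4.14251379e-03,  1.79698492e-05]), 'eef_pos': array([ 201.3776061 , -484.63436351,  303.31093728]), 'ee_rot': array([-6.82556394e-04,  9.80682656e-01,  1.95604350e-01,  3.38505988e-06]), 'force': array([ 0.33265761, -0.52807941,  0.0727444 ]), 'wrist_torque': array([-0.0255449 ,  0.02339271,  0.0300329 ]), 'grip_force': 0.0, 'grip_width': 1.0029271108350342}
side [ 2.45630423 -0.04048567  0.00962554] [-513.06705163   62.17638335 1344.74623286] 42.708270260735475 -0.04727822666054097
top [ 2.18027746 -2.14568424  0.19103329] [ -86.09441174  522.65174154 1039.1520788 ] 56.25819111448052 -0.04779002907533107
```

View pics/side0.png

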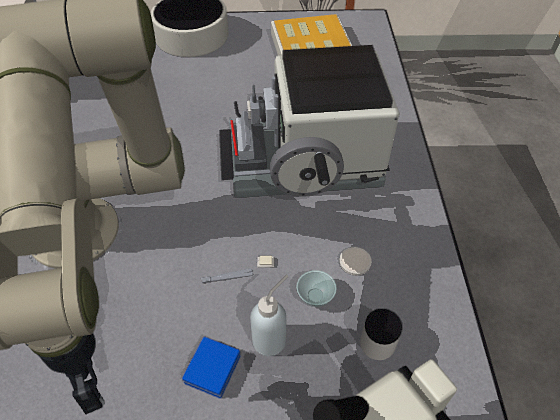

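View pics/top0.png

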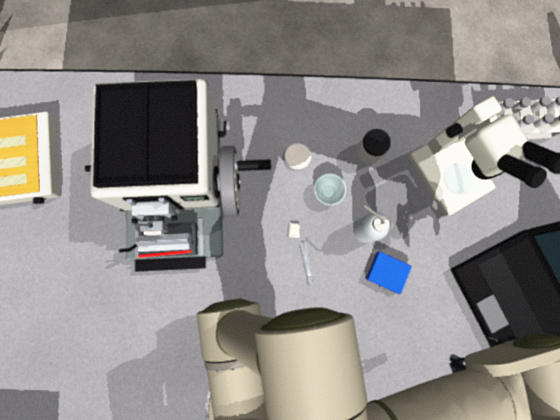

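The side view shows the wheel hub at about (307,172), with the handle's end at (320,167). In the top view the handle is at about (254,164) and the wheel rim at x≈228. The small objects lie to the right of the handle, the nearest being the jar lid at (297,156).

```bash
python3 - <<'E'
from h import *
import pickle
S=pickle.load(open("side.pkl","rb"));T=pickle.load(open("top.pkl","rb"))
WS=cloud(S);WT=cloud(T)
def box(W,r0,r1,c0,c1):return W[r0:r1,c0:c1].reshape(-1,3)
print("bench",np.nanmedian(WT[300:320,150:180].reshape(-1,3),0),"lid",WT[156,297],"jar",WT[143,376],"dish",WT[190,330],"bottle",WT[225,370],"cass",WT[230,294])
# machine top
m=box(WT,95,175,105,190); print("machinetop",np.nanmin(m,0),np.nanmax(m,0),np.nanmedian(m,0))
# wheel face: side view region
p=WS[135:200,268:346];rgb=S["color"][135:200,268:346].astype(int)
q=p.reshape(-1,3);g=rgb.reshape(-1,3);ok=np.isfinite(q).all(1);q=q[ok];g=g[ok]
print("n",len(q),np.percentile(q,[1,25,50,75,99],axis=0).round(1))
# RANSAC-ish plane with near -y normal
rng=np.random.default_rng(0);best=0
for _ in range(1500):
    a=q[rng.choice(len(q),3,False)];n=np.cross(a[1]-a[0],a[2]-a[0]);l=np.linalg.norm(n)
    if l<100:continue
    n/=l
    if abs(n[1])<.9 or abs(n[2])>.1:continue
    k=abs((q-a[0])@n)<2.5
    if k.sum()>best:best=k.sum();B=k
f=q[B];c=f.mean(0);n=np.linalg.svd(f-c)[2][2];n*=-np.sign(n[1]);print("plane",best,c,n,"yaw deg",np.degrees(np.arctan2(n[0],-n[1])))
ax=np.array([n[0],n[1],0]);ax/=np.linalg.norm(ax);ex=np.array([-ax[1],ax[0],0])
print("ext face x,z",np.percentile(f@ex,[.5,99.5]),np.percentile(f[:,2],[.5,99.5]))
d=(q-c)@ax
hk=(d>10)&(d<95)&(g.max(1)<70)
h=q[hk];print("handle side",hk.sum(),np.percentile(h,[2,50,98],axis=0).round(1),"d",d[hk].min(),d[hk].max())
hp=WT[155:175,240:272].reshape(-1,3);hg=T["color"][155:175,240:272].reshape(-1,3).astype(int)
k=(hg.max(1)<60)&np.isfinite(hp).all(1)&(hp[:,2]>100)
h=hp[k];print("handle top",k.sum(),np.percentile(h,[2,50,98],axis=0).round(1))
hd=(h-c)@ax;print("d",np.percentile(hd,[2,98]),"top-x",np.median(h@ex),"z",np.percentile(h[:,2],[50,95]))
u,s,v=np.linalg.svd(h-h.mean(0));print("hdl dir",v[0])
# wheel rim in top: gray column
wt=WT[140:225,215:245].reshape(-1,3);k=(wt[:,2]>120)&(wt[:,2]<245);w=wt[k];print("wheel top",np.percentile(w,[2,50,98],axis=0).round(1))
E
```

```text
bench [258.66597015 241.63995663   0.5113673 ] lid [ 697.50239696 -117.4265529    10.80406562] jar [ 714.99326029 -325.99869574   92.84051565] dish [ 600.11292055 -213.07402235    8.0027953 ] bottle [ 485.97672404 -293.78646653  136.33847319] cass [ 482.51148476 -110.39510688   16.57117362]
machinetop [567.63537095 133.5483042  267.85252756] [755.11522109 331.05077849 290.7465124 ] [660.73142067 228.26703804 273.26470844]
n 5050 [[496.4 -40.   -4.3]
 [539.6  39.7  88.3]
 [585.7  45.5 157.8]
 [630.8  91.7 205.6]
 [691.3 256.6 230.9]]
plane 1961 [581.42432038  41.7307676  150.16685177] [ 0.06805971 -0.99766607  0.00550327] yaw deg 3.9026100371234174
ext face x,z [505.43701211 672.19534603] [ 64.70354384 229.87275193]
handle side 318 [[600.5 -43.7 200.4]
 [612.1 -10.6 213.8]
 [625.6  31.8 218.9]] d 10.021277264067932 89.44767500154298
handle top 295 [[603.7 -40.4 204.8]
 [612.6  -5.7 217. ]
 [625.4  28.9 221.2]]
d [14.96325283 84.08396951] top-x 610.5861399203519 z [217.0403003  220.29862911]
hdl dir [-0.06089412  0.99812645 -0.0059577 ]
wheel top [[504.5  26.7 127.4]
 [578.2  55.6 214.3]
 [661.2  91.2 234.4]]
```

Emit:
{"name": "step_arm", "arguments": {"plan": [{"offset": [0, 0, -4.8], "rot": [0, 0, 0], "gripper": 8.5}, {"offset": [3.9, -1.9, -9.6], "rot": [0, 0, -7], "gripper": 8.5}, {"offset": [8.4, -4.2, -9.6], "rot": [0, 0, -14], "gripper": 8.5}, {"offset": [12.8, -6.4, -9.6], "rot": [0, 0, -21], "gripper": 8.5}, {"offset": [17.2, -8.6, -9.6], "rot": [0, 0, -28], "gripper": 8.5}, {"offset": [21.6, -10.8, -9.6], "rot": [0, 0, -35], "gripper": 8.5}, {"offset": [26, -13, -9.6], "rot": [0, 0, -42], "gripper": 8.5}, {"offset": [30.4, -15.2, -9.6], "rot": [0, 0, -49], "gripper": 8.5}, {"offset": [34.8, -17.4, -9.6], "rot": [0, 0, -56], "gripper": 8.5}, {"offset": [39.2, -19.6, -9.6], "rot": [0, 0, -63], "gripper": 8.5}, {"offset": [43.6, -21.7, -9.6], "rot": [0, 0, -71.1], "gripper": 8.5}, {"offset": [48, -23.9, -9.6], "rot": [0, 0, -71.1], "gripper": 8.5}], "squeeze": 40}}

```text
time_s: 1.3
eef_pos: [551.7, -80.7, 399.6]
ee_rot: [-0.0, 0.683, 0.731, -0.0]
force: [-0.6, -1.4, 1.0]
grip_width: 0.99
grip_force: 0.0
```

Emit:
{"name": "step_arm", "arguments": {"plan": [{"offset": [3.2, 3.2, 0], "rot": [0, 0, 0], "gripper": 8.5}, {"offset": [6.45, 6.4, 0], "rot": [0, 0, 0], "gripper": 8.5}, {"offset": [6.45, 6.4, 3], "rot": [0, 0, 0], "gripper": 8.5}, {"offset": [6.45, 6.4, 6], "rot": [0, 0, 0], "gripper": 8.5}, {"offset": [6.45, 6.4, 8], "rot": [0, 0, 0], "gripper": 8.5}, {"offset": [6.45, 6.4, 8], "rot": [0, 0, 0], "gripper": 8.5}]}}

```text
time_s: 1.9
eef_pos: [609.8, -13.9, 316.7]
ee_rot: [-0.003, 0.684, 0.729, -0.002]
force: [-0.6, -1.2, 1.2]
grip_width: 0.995
grip_force: 0.0
```

```bash
python3 - <<'E'
from h import *
s=sense();print(s["eef_pos"],R.from_quat(np.r_[s["ee_rot"][1:],s["ee_rot"][0]]).as_matrix().round(3).tolist(),s["force"],s["wrist_torque"])
w=capture("wrist");c=capture("side")
im=np.hstack([w["color"],c["color"][60:340,120:480].repeat(1,0)[:280] if 0 else cv2.resize(c["color"][80:290,140:420],(560,420))])
cv2.imwrite("pics/a.png",cv2.resize(im,(800,300))[:,:,::-1])
E
```

```text
[609.79102246 -13.92115717 316.70841435] [[-0.064, 0.998, -0.006], [0.998, 0.064, 0.001], [0.002, -0.006, -1.0]] [-0.56546687 -1.21317034  1.22972899] [ 0.01142431  0.00918856 -0.05303358]
```

View pics/a.png

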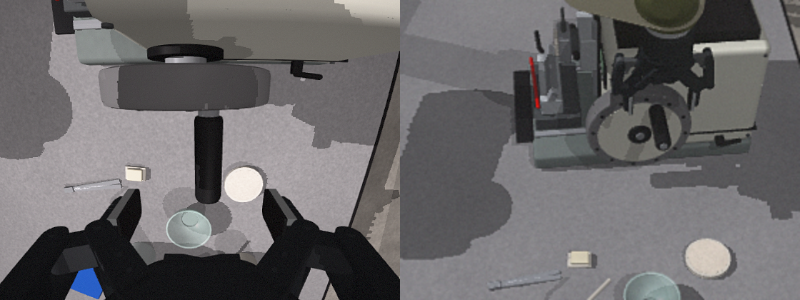

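The handle shows at (207,160) in the wrist view, midway between the fingers at 131 and 273, so I'll descend and close.

Emit:
{"name": "step_arm", "arguments": {"plan": [{"offset": [0, 0, 2], "rot": [0, 0, 0], "gripper": 8.5}, {"offset": [0, 0, 4], "rot": [0, 0, 0], "gripper": 8.5}, {"offset": [0, 0, 6], "rot": [0, 0, 0], "gripper": 8.5}, {"offset": [0, 0, 6], "rot": [0, 0, 0], "gripper": 6}, {"offset": [0, 0, 6], "rot": [0, 0, 0], "gripper": 4}, {"offset": [0, 0, 6], "rot": [0, 0, 0], "gripper": 2}, {"offset": [0, 0, 6], "rot": [0, 0, 0], "gripper": 1.5}, {"offset": [0, 0, 6], "rot": [0, 0, 0], "gripper": 1.5}, {"offset": [0, 0, 6], "rot": [0, 0, 0], "gripper": 1.5}, {"offset": [0, 0, 6], "rot": [0, 0, 0], "gripper": 1.5}], "squeeze": 60}}

```text
time_s: 3.0
eef_pos: [611.5, -14.2, 261.9]
ee_rot: [0.002, 0.684, 0.729, 0.002]
force: [5.4, 0.7, 5.3]
grip_width: 0.275
grip_force: 58.7
```

```bash
python3 - <<'E'
from h import *
s=sense();print(s["eef_pos"],s["ee_rot"],s["force"],s["wrist_torque"],s["grip_width"]*85.4,s["grip_force"])
E
```

```text
[611.49428696 -14.20372639 261.90310372] [0.0022638  0.68414012 0.72934521 0.0016516 ] [5.38662323 0.69265552 5.27966275] [ 0.07608641 -0.85553315 -0.00205749] 23.492090272215687 58.68887543678284
```

```bash
cat > tab.py <<'E'
import numpy as np,sys
def tab(t0,step=2.,n=12,r=6.5,cy=0,cz=0):
    a=np.radians(t0);o=[]
    for k in range(1,n+1):
        b=np.radians(t0+step*k)
        o.append("%.2f,%.2f"%(r*(np.sin(b)-np.sin(a))+cy*k/n,r*(np.cos(a)-np.cos(b))+cz*k/n))
    return "%g: "%t0+" | ".join(o)
if __name__=="__main__":
    t,e,s=map(float,sys.argv[1:4])
    while t<e-1: print(tab(t,s));t+=12*s
E
python3 tab.py 18.5 378.5 2
```

```text
18.5: 0.21,0.08 | 0.42,0.16 | 0.63,0.25 | 0.84,0.35 | 1.04,0.45 | 1.24,0.56 | 1.43,0.68 | 1.62,0.81 | 1.80,0.94 | 1.98,1.08 | 2.16,1.22 | 2.33,1.37
42.5: 0.16,0.16 | 0.32,0.32 | 0.48,0.49 | 0.62,0.66 | 0.77,0.84 | 0.90,1.02 | 1.03,1.20 | 1.15,1.40 | 1.27,1.59 | 1.37,1.79 | 1.48,1.99 | 1.57,2.20
66.5: 0.09,0.21 | 0.17,0.42 | 0.24,0.64 | 0.30,0.85 | 0.36,1.07 | 0.41,1.30 | 0.45,1.52 | 0.48,1.74 | 0.51,1.97 | 0.53,2.20 | 0.54,2.42 | 0.54,2.65
90.5: -0.01,0.23 | -0.02,0.45 | -0.04,0.68 | -0.07,0.90 | -0.11,1.13 | -0.15,1.35 | -0.21,1.57 | -0.27,1.79 | -0.34,2.01 | -0.41,2.22 | -0.49,2.43 | -0.59,2.64
114.5: -0.10,0.20 | -0.20,0.41 | -0.31,0.60 | -0.43,0.80 | -0.56,0.99 | -0.69,1.17 | -0.83,1.35 | -0.97,1.53 | -1.12,1.70 | -1.28,1.86 | -1.44,2.02 | -1.61,2.17
138.5: -0.17,0.15 | -0.35,0.29 | -0.53,0.42 | -0.72,0.55 | -0.91,0.67 | -1.11,0.79 | -1.31,0.90 | -1.51,1.00 | -1.72,1.09 | -1.92,1.18 | -2.14,1.26 | -2.35,1.33
162.5: -0.22,0.06 | -0.44,0.12 | -0.66,0.17 | -0.88,0.21 | -1.11,0.25 | -1.33,0.27 | -1.56,0.29 | -1.78,0.30 | -2.01,0.30 | -2.24,0.29 | -2.46,0.28 | -2.69,0.26
186.5: -0.22,
[... 614 characters left out ...]
11,-1.81 | -0.09,-2.03 | -0.06,-2.26 | -0.02,-2.48 | 0.02,-2.70
282.5: 0.05,-0.22 | 0.11,-0.44 | 0.18,-0.66 | 0.26,-0.87 | 0.34,-1.08 | 0.43,-1.29 | 0.53,-1.49 | 0.63,-1.69 | 0.75,-1.89 | 0.86,-2.09 | 0.99,-2.27 | 1.12,-2.46
306.5: 0.14,-0.18 | 0.28,-0.36 | 0.43,-0.52 | 0.59,-0.69 | 0.75,-0.85 | 0.92,-1.00 | 1.09,-1.15 | 1.27,-1.29 | 1.45,-1.43 | 1.64,-1.55 | 1.83,-1.68 | 2.02,-1.79
330.5: 0.20,-0.11 | 0.40,-0.21 | 0.61,-0.30 | 0.82,-0.39 | 1.03,-0.47 | 1.25,-0.54 | 1.46,-0.61 | 1.68,-0.66 | 1.90,-0.71 | 2.13,-0.75 | 2.35,-0.79 | 2.58,-0.81
354.5: 0.23,-0.02 | 0.45,-0.03 | 0.68,-0.03 | 0.91,-0.02 | 1.13,-0.01 | 1.36,0.01 | 1.58,0.04 | 1.81,0.08 | 2.03,0.12 | 2.25,0.18 | 2.47,0.24 | 2.69,0.31
```

Emit:
{"name": "step_arm", "arguments": {"plan": [{"offset": [0, 0.21, 0.08], "rot": [0, 0, 0], "gripper": 1.5}, {"offset": [0, 0.42, 0.16], "rot": [0, 0, 0], "gripper": 1.5}, {"offset": [0, 0.63, 0.25], "rot": [0, 0, 0], "gripper": 1.5}, {"offset": [0, 0.84, 0.35], "rot": [0, 0, 0], "gripper": 1.5}, {"offset": [0, 1.04, 0.45], "rot": [0, 0, 0], "gripper": 1.5}, {"offset": [0, 1.24, 0.56], "rot": [0, 0, 0], "gripper": 1.5}, {"offset": [0, 1.43, 0.68], "rot": [0, 0, 0], "gripper": 1.5}, {"offset": [0, 1.62, 0.81], "rot": [0, 0, 0], "gripper": 1.5}, {"offset": [0, 1.8, 0.94], "rot": [0, 0, 0], "gripper": 1.5}, {"offset": [0, 1.98, 1.08], "rot": [0, 0, 0], "gripper": 1.5}, {"offset": [0, 2.16, 1.22], "rot": [0, 0, 0], "gripper": 1.5}, {"offset": [0, 2.33, 1.37], "rot": [0, 0, 0], "gripper": 1.5}]}}

```text
time_s: 4.2
eef_pos: [634.5, -12.7, 248.7]
ee_rot: [0.002, 0.684, 0.729, 0.001]
force: [0.8, 0.6, 9.1]
grip_width: 0.273
grip_force: 59.1
```

Emit:
{"name": "step_arm", "arguments": {"plan": [{"offset": [0, 0.16, 0.16], "rot": [0, 0, 0], "gripper": 1.5}, {"offset": [0, 0.32, 0.32], "rot": [0, 0, 0], "gripper": 1.5}, {"offset": [0, 0.48, 0.49], "rot": [0, 0, 0], "gripper": 1.5}, {"offset": [0, 0.62, 0.66], "rot": [0, 0, 0], "gripper": 1.5}, {"offset": [0, 0.77, 0.84], "rot": [0, 0, 0], "gripper": 1.5}, {"offset": [0, 0.9, 1.02], "rot": [0, 0, 0], "gripper": 1.5}, {"offset": [0, 1.03, 1.2], "rot": [0, 0, 0], "gripper": 1.5}, {"offset": [0, 1.15, 1.4], "rot": [0, 0, 0], "gripper": 1.5}, {"offset": [0, 1.27, 1.59], "rot": [0, 0, 0], "gripper": 1.5}, {"offset": [0, 1.37, 1.79], "rot": [0, 0, 0], "gripper": 1.5}, {"offset": [0, 1.48, 1.99], "rot": [0, 0, 0], "gripper": 1.5}, {"offset": [0, 1.57, 2.2], "rot": [0, 0, 0], "gripper": 1.5}]}}

```text
time_s: 5.4
eef_pos: [650.5, -11.6, 226.9]
ee_rot: [0.002, 0.684, 0.729, 0.002]
force: [2.1, 1.3, 9.5]
grip_width: 0.275
grip_force: 59.2
```

Emit:
{"name": "step_arm", "arguments": {"plan": [{"offset": [0, 0.09, 0.21], "rot": [0, 0, 0], "gripper": 1.5}, {"offset": [0, 0.17, 0.42], "rot": [0, 0, 0], "gripper": 1.5}, {"offset": [0, 0.24, 0.64], "rot": [0, 0, 0], "gripper": 1.5}, {"offset": [0, 0.3, 0.85], "rot": [0, 0, 0], "gripper": 1.5}, {"offset": [0, 0.36, 1.07], "rot": [0, 0, 0], "gripper": 1.5}, {"offset": [0, 0.41, 1.3], "rot": [0, 0, 0], "gripper": 1.5}, {"offset": [0, 0.45, 1.52], "rot": [0, 0, 0], "gripper": 1.5}, {"offset": [0, 0.48, 1.74], "rot": [0, 0, 0], "gripper": 1.5}, {"offset": [0, 0.51, 1.97], "rot": [0, 0, 0], "gripper": 1.5}, {"offset": [0, 0.53, 2.2], "rot": [0, 0, 0], "gripper": 1.5}, {"offset": [0, 0.54, 2.42], "rot": [0, 0, 0], "gripper": 1.5}, {"offset": [0, 0.54, 2.65], "rot": [0, 0, 0], "gripper": 1.5}]}}

```text
time_s: 6.6
eef_pos: [656.2, -11.3, 200.6]
ee_rot: [0.003, 0.684, 0.729, 0.002]
force: [5.3, 1.6, 9.0]
grip_width: 0.272
grip_force: 59.2
```

Emit:
{"name": "step_arm", "arguments": {"plan": [{"offset": [0, -0.01, 0.23], "rot": [0, 0, 0], "gripper": 1.5}, {"offset": [0, -0.02, 0.45], "rot": [0, 0, 0], "gripper": 1.5}, {"offset": [0, -0.04, 0.68], "rot": [0, 0, 0], "gripper": 1.5}, {"offset": [0, -0.07, 0.9], "rot": [0, 0, 0], "gripper": 1.5}, {"offset": [0, -0.11, 1.13], "rot": [0, 0, 0], "gripper": 1.5}, {"offset": [0, -0.15, 1.35], "rot": [0, 0, 0], "gripper": 1.5}, {"offset": [0, -0.21, 1.57], "rot": [0, 0, 0], "gripper": 1.5}, {"offset": [0, -0.27, 1.79], "rot": [0, 0, 0], "gripper": 1.5}, {"offset": [0, -0.34, 2.01], "rot": [0, 0, 0], "gripper": 1.5}, {"offset": [0, -0.41, 2.22], "rot": [0, 0, 0], "gripper": 1.5}, {"offset": [0, -0.49, 2.43], "rot": [0, 0, 0], "gripper": 1.5}, {"offset": [0, -0.59, 2.64], "rot": [0, 0, 0], "gripper": 1.5}]}}

```text
time_s: 7.8
eef_pos: [650.8, -11.7, 174.2]
ee_rot: [0.003, 0.684, 0.729, 0.003]
force: [7.8, 2.1, 7.5]
grip_width: 0.272
grip_force: 59.2
```

Emit:
{"name": "step_arm", "arguments": {"plan": [{"offset": [0, -0.1, 0.2], "rot": [0, 0, 0], "gripper": 1.5}, {"offset": [0, -0.2, 0.41], "rot": [0, 0, 0], "gripper": 1.5}, {"offset": [0, -0.31, 0.6], "rot": [0, 0, 0], "gripper": 1.5}, {"offset": [0, -0.43, 0.8], "rot": [0, 0, 0], "gripper": 1.5}, {"offset": [0, -0.56, 0.99], "rot": [0, 0, 0], "gripper": 1.5}, {"offset": [0, -0.69, 1.17], "rot": [0, 0, 0], "gripper": 1.5}, {"offset": [0, -0.83, 1.35], "rot": [0, 0, 0], "gripper": 1.5}, {"offset": [0, -0.97, 1.53], "rot": [0, 0, 0], "gripper": 1.5}, {"offset": [0, -1.12, 1.7], "rot": [0, 0, 0], "gripper": 1.5}, {"offset": [0, -1.28, 1.86], "rot": [0, 0, 0], "gripper": 1.5}, {"offset": [0, -1.44, 2.02], "rot": [0, 0, 0], "gripper": 1.5}, {"offset": [0, -1.61, 2.17], "rot": [0, 0, 0], "gripper": 1.5}]}}

```text
time_s: 9.0
eef_pos: [635.0, -12.7, 152.3]
ee_rot: [0.004, 0.684, 0.729, 0.003]
force: [8.1, 2.0, 4.9]
grip_width: 0.271
grip_force: 59.0
```

```bash
python3 - <<'E'
from h import *
s=sense();print(s["eef_pos"],s["force"],s["joints"])
c=capture("side")
cv2.imwrite("pics/b.png",cv2.resize(c["color"][80:290,140:420],(560,420))[:,:,::-1])
E
```

```text
[635.02825306 -12.66543559 152.25169427] [8.08350841 2.0346951  4.90245775] [-0.20444939  0.69095171  1.31982548  0.00137854  1.1218138  -0.26878574]
```

View pics/b.png

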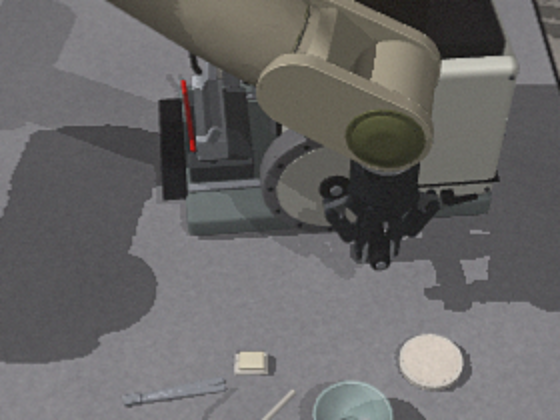

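The handle is gripped at (380,262) and the wheel has turned with it. The arm is clear of the machine.

Emit:
{"name": "step_arm", "arguments": {"plan": [{"offset": [0, -0.17, 0.15], "rot": [0, 0, 0], "gripper": 1.5}, {"offset": [0, -0.35, 0.29], "rot": [0, 0, 0], "gripper": 1.5}, {"offset": [0, -0.53, 0.42], "rot": [0, 0, 0], "gripper": 1.5}, {"offset": [0, -0.72, 0.55], "rot": [0, 0, 0], "gripper": 1.5}, {"offset": [0, -0.91, 0.67], "rot": [0, 0, 0], "gripper": 1.5}, {"offset": [0, -1.11, 0.79], "rot": [0, 0, 0], "gripper": 1.5}, {"offset": [0, -1.31, 0.9], "rot": [0, 0, 0], "gripper": 1.5}, {"offset": [0, -1.51, 1.0], "rot": [0, 0, 0], "gripper": 1.5}, {"offset": [0, -1.72, 1.09], "rot": [0, 0, 0], "gripper": 1.5}, {"offset": [0, -1.92, 1.18], "rot": [0, 0, 0], "gripper": 1.5}, {"offset": [0, -2.14, 1.26], "rot": [0, 0, 0], "gripper": 1.5}, {"offset": [0, -2.35, 1.33], "rot": [0, 0, 0], "gripper": 1.5}]}}

```text
time_s: 10.25
eef_pos: [611.6, -14.2, 138.5]
ee_rot: [0.003, 0.684, 0.729, 0.003]
force: [9.8, 1.2, 2.7]
grip_width: 0.276
grip_force: 58.8
```

Emit:
{"name": "step_arm", "arguments": {"plan": [{"offset": [0, -0.22, 0.06], "rot": [0, 0, 0], "gripper": 1.5}, {"offset": [0, -0.44, 0.12], "rot": [0, 0, 0], "gripper": 1.5}, {"offset": [0, -0.66, 0.17], "rot": [0, 0, 0], "gripper": 1.5}, {"offset": [0, -0.88, 0.21], "rot": [0, 0, 0], "gripper": 1.5}, {"offset": [0, -1.11, 0.25], "rot": [0, 0, 0], "gripper": 1.5}, {"offset": [0, -1.33, 0.27], "rot": [0, 0, 0], "gripper": 1.5}, {"offset": [0, -1.56, 0.29], "rot": [0, 0, 0], "gripper": 1.5}, {"offset": [0, -1.78, 0.3], "rot": [0, 0, 0], "gripper": 1.5}, {"offset": [0, -2.01, 0.3], "rot": [0, 0, 0], "gripper": 1.5}, {"offset": [0, -2.24, 0.29], "rot": [0, 0, 0], "gripper": 1.5}, {"offset": [0, -2.46, 0.28], "rot": [0, 0, 0], "gripper": 1.5}, {"offset": [0, -2.69, 0.26], "rot": [0, 0, 0], "gripper": 1.5}]}}

```text
time_s: 11.45
eef_pos: [584.6, -16.0, 135.5]
ee_rot: [0.003, 0.684, 0.729, 0.002]
force: [10.0, 2.7, 2.3]
grip_width: 0.274
grip_force: 58.7
```

Emit:
{"name": "step_arm", "arguments": {"plan": [{"offset": [0, -0.22, -0.03], "rot": [0, 0, 0], "gripper": 1.5}, {"offset": [0, -0.45, -0.07], "rot": [0, 0, 0], "gripper": 1.5}, {"offset": [0, -0.67, -0.11], "rot": [0, 0, 0], "gripper": 1.5}, {"offset": [0, -0.89, -0.17], "rot": [0, 0, 0], "gripper": 1.5}, {"offset": [0, -1.11, -0.23], "rot": [0, 0, 0], "gripper": 1.5}, {"offset": [0, -1.33, -0.29], "rot": [0, 0, 0], "gripper": 1.5}, {"offset": [0, -1.54, -0.37], "rot": [0, 0, 0], "gripper": 1.5}, {"offset": [0, -1.75, -0.45], "rot": [0, 0, 0], "gripper": 1.5}, {"offset": [0, -1.96, -0.54], "rot": [0, 0, 0], "gripper": 1.5}, {"offset": [0, -2.16, -0.64], "rot": [0, 0, 0], "gripper": 1.5}, {"offset": [0, -2.37, -0.75], "rot": [0, 0, 0], "gripper": 1.5}, {"offset": [0, -2.56, -0.86], "rot": [0, 0, 0], "gripper": 1.5}]}}

```text
time_s: 12.65
eef_pos: [558.8, -17.7, 143.9]
ee_rot: [0.003, 0.684, 0.729, 0.002]
force: [10.0, 2.1, 1.0]
grip_width: 0.271
grip_force: 58.7
```

Emit:
{"name": "step_arm", "arguments": {"plan": [{"offset": [0, -0.19, -0.12], "rot": [0, 0, 0], "gripper": 1.5}, {"offset": [0, -0.38, -0.24], "rot": [0, 0, 0], "gripper": 1.5}, {"offset": [0, -0.57, -0.38], "rot": [0, 0, 0], "gripper": 1.5}, {"offset": [0, -0.75, -0.51], "rot": [0, 0, 0], "gripper": 1.5}, {"offset": [0, -0.92, -0.66], "rot": [0, 0, 0], "gripper": 1.5}, {"offset": [0, -1.09, -0.81], "rot": [0, 0, 0], "gripper": 1.5}, {"offset": [0, -1.26, -0.96], "rot": [0, 0, 0], "gripper": 1.5}, {"offset": [0, -1.42, -1.13], "rot": [0, 0, 0], "gripper": 1.5}, {"offset": [0, -1.57, -1.29], "rot": [0, 0, 0], "gripper": 1.5}, {"offset": [0, -1.72, -1.47], "rot": [0, 0, 0], "gripper": 1.5}, {"offset": [0, -1.86, -1.64], "rot": [0, 0, 0], "gripper": 1.5}, {"offset": [0, -1.99, -1.83], "rot": [0, 0, 0], "gripper": 1.5}]}}

```text
time_s: 13.85
eef_pos: [538.8, -18.9, 162.0]
ee_rot: [0.003, 0.684, 0.729, 0.002]
force: [9.5, 0.2, -1.4]
grip_width: 0.27
grip_force: 58.7
```

Emit:
{"name": "step_arm", "arguments": {"plan": [{"offset": [0, -0.13, -0.19], "rot": [0, 0, 0], "gripper": 1.5}, {"offset": [0, -0.25, -0.38], "rot": [0, 0, 0], "gripper": 1.5}, {"offset": [0, -0.37, -0.57], "rot": [0, 0, 0], "gripper": 1.5}, {"offset": [0, -0.47, -0.77], "rot": [0, 0, 0], "gripper": 1.5}, {"offset": [0, -0.58, -0.98], "rot": [0, 0, 0], "gripper": 1.5}, {"offset": [0, -0.67, -1.18], "rot": [0, 0, 0], "gripper": 1.5}, {"offset": [0, -0.76, -1.39], "rot": [0, 0, 0], "gripper": 1.5}, {"offset": [0, -0.84, -1.6], "rot": [0, 0, 0], "gripper": 1.5}, {"offset": [0, -0.91, -1.82], "rot": [0, 0, 0], "gripper": 1.5}, {"offset": [0, -0.97, -2.04], "rot": [0, 0, 0], "gripper": 1.5}, {"offset": [0, -1.03, -2.26], "rot": [0, 0, 0], "gripper": 1.5}, {"offset": [0, -1.08, -2.48], "rot": [0, 0, 0], "gripper": 1.5}]}}

```text
time_s: 15.05
eef_pos: [527.9, -19.7, 186.6]
ee_rot: [0.002, 0.684, 0.729, 0.002]
force: [8.7, 0.8, -2.1]
grip_width: 0.272
grip_force: 58.8
```

Emit:
{"name": "step_arm", "arguments": {"plan": [{"offset": [0, -0.04, -0.22], "rot": [0, 0, 0], "gripper": 1.5}, {"offset": [0, -0.07, -0.45], "rot": [0, 0, 0], "gripper": 1.5}, {"offset": [0, -0.1, -0.67], "rot": [0, 0, 0], "gripper": 1.5}, {"offset": [0, -0.12, -0.9], "rot": [0, 0, 0], "gripper": 1.5}, {"offset": [0, -0.13, -1.13], "rot": [0, 0, 0], "gripper": 1.5}, {"offset": [0, -0.13, -1.35], "rot": [0, 0, 0], "gripper": 1.5}, {"offset": [0, -0.12, -1.58], "rot": [0, 0, 0], "gripper": 1.5}, {"offset": [0, -0.11, -1.81], "rot": [0, 0, 0], "gripper": 1.5}, {"offset": [0, -0.09, -2.03], "rot": [0, 0, 0], "gripper": 1.5}, {"offset": [0, -0.06, -2.26], "rot": [0, 0, 0], "gripper": 1.5}, {"offset": [0, -0.02, -2.48], "rot": [0, 0, 0], "gripper": 1.5}, {"offset": [0, 0.02, -2.7], "rot": [0, 0, 0], "gripper": 1.5}]}}

```text
time_s: 16.25
eef_pos: [527.8, -19.7, 213.2]
ee_rot: [0.002, 0.684, 0.729, 0.001]
force: [9.3, 0.3, -4.9]
grip_width: 0.269
grip_force: 58.9
```

Emit:
{"name": "step_arm", "arguments": {"plan": [{"offset": [0, 0.05, -0.22], "rot": [0, 0, 0], "gripper": 1.5}, {"offset": [0, 0.11, -0.44], "rot": [0, 0, 0], "gripper": 1.5}, {"offset": [0, 0.18, -0.66], "rot": [0, 0, 0], "gripper": 1.5}, {"offset": [0, 0.26, -0.87], "rot": [0, 0, 0], "gripper": 1.5}, {"offset": [0, 0.34, -1.08], "rot": [0, 0, 0], "gripper": 1.5}, {"offset": [0, 0.43, -1.29], "rot": [0, 0, 0], "gripper": 1.5}, {"offset": [0, 0.53, -1.49], "rot": [0, 0, 0], "gripper": 1.5}, {"offset": [0, 0.63, -1.69], "rot": [0, 0, 0], "gripper": 1.5}, {"offset": [0, 0.75, -1.89], "rot": [0, 0, 0], "gripper": 1.5}, {"offset": [0, 0.86, -2.09], "rot": [0, 0, 0], "gripper": 1.5}, {"offset": [0, 0.99, -2.27], "rot": [0, 0, 0], "gripper": 1.5}, {"offset": [0, 1.12, -2.46], "rot": [0, 0, 0], "gripper": 1.5}]}}

```text
time_s: 17.45
eef_pos: [538.2, -19.0, 237.2]
ee_rot: [0.001, 0.684, 0.729, 0.0]
force: [6.1, -1.2, -5.3]
grip_width: 0.271
grip_force: 59.0
```

Emit:
{"name": "step_arm", "arguments": {"plan": [{"offset": [0, 0.14, -0.18], "rot": [0, 0, 0], "gripper": 1.5}, {"offset": [0, 0.28, -0.36], "rot": [0, 0, 0], "gripper": 1.5}, {"offset": [0, 0.43, -0.52], "rot": [0, 0, 0], "gripper": 1.5}, {"offset": [0, 0.59, -0.69], "rot": [0, 0, 0], "gripper": 1.5}, {"offset": [0, 0.75, -0.85], "rot": [0, 0, 0], "gripper": 1.5}, {"offset": [0, 0.92, -1.0], "rot": [0, 0, 0], "gripper": 1.5}, {"offset": [0, 1.09, -1.15], "rot": [0, 0, 0], "gripper": 1.5}, {"offset": [0, 1.27, -1.29], "rot": [0, 0, 0], "gripper": 1.5}, {"offset": [0, 1.45, -1.43], "rot": [0, 0, 0], "gripper": 1.5}, {"offset": [0, 1.64, -1.55], "rot": [0, 0, 0], "gripper": 1.5}, {"offset": [0, 1.83, -1.68], "rot": [0, 0, 0], "gripper": 1.5}, {"offset": [0, 2.02, -1.79], "rot": [0, 0, 0], "gripper": 1.5}]}}

```text
time_s: 18.65
eef_pos: [557.8, -17.7, 255.4]
ee_rot: [0.0, 0.684, 0.729, -0.0]
force: [-2.5, -4.9, 1.7]
grip_width: 0.273
grip_force: 59.6
```

Emit:
{"name": "step_arm", "arguments": {"plan": [{"offset": [0, 0.2, -0.11], "rot": [0, 0, 0], "gripper": 1.5}, {"offset": [0, 0.4, -0.21], "rot": [0, 0, 0], "gripper": 1.5}, {"offset": [0, 0.61, -0.3], "rot": [0, 0, 0], "gripper": 1.5}, {"offset": [0, 0.82, -0.39], "rot": [0, 0, 0], "gripper": 1.5}, {"offset": [0, 1.03, -0.47], "rot": [0, 0, 0], "gripper": 1.5}, {"offset": [0, 1.25, -0.54], "rot": [0, 0, 0], "gripper": 1.5}, {"offset": [0, 1.46, -0.61], "rot": [0, 0, 0], "gripper": 1.5}, {"offset": [0, 1.68, -0.66], "rot": [0, 0, 0], "gripper": 1.5}, {"offset": [0, 1.9, -0.71], "rot": [0, 0, 0], "gripper": 1.5}, {"offset": [0, 2.13, -0.75], "rot": [0, 0, 0], "gripper": 1.5}, {"offset": [0, 2.35, -0.79], "rot": [0, 0, 0], "gripper": 1.5}, {"offset": [0, 2.58, -0.81], "rot": [0, 0, 0], "gripper": 1.5}]}}

```text
time_s: 19.85
eef_pos: [583.8, -16.0, 264.5]
ee_rot: [0.001, 0.684, 0.729, 0.0]
force: [-2.1, -4.1, 7.7]
grip_width: 0.271
grip_force: 60.1
```

Emit:
{"name": "step_arm", "arguments": {"plan": [{"offset": [0, 0.23, -0.02], "rot": [0, 0, 0], "gripper": 1.5}, {"offset": [0, 0.45, -0.03], "rot": [0, 0, 0], "gripper": 1.5}, {"offset": [0, 0.68, -0.03], "rot": [0, 0, 0], "gripper": 1.5}, {"offset": [0, 0.91, -0.02], "rot": [0, 0, 0], "gripper": 1.5}, {"offset": [0, 1.13, -0.01], "rot": [0, 0, 0], "gripper": 1.5}, {"offset": [0, 1.36, 0.01], "rot": [0, 0, 0], "gripper": 1.5}, {"offset": [0, 1.58, 0.04], "rot": [0, 0, 0], "gripper": 1.5}, {"offset": [0, 1.81, 0.08], "rot": [0, 0, 0], "gripper": 1.5}, {"offset": [0, 2.03, 0.12], "rot": [0, 0, 0], "gripper": 1.5}, {"offset": [0, 2.25, 0.18], "rot": [0, 0, 0], "gripper": 1.5}, {"offset": [0, 2.47, 0.24], "rot": [0, 0, 0], "gripper": 1.5}, {"offset": [0, 2.69, 0.31], "rot": [0, 0, 0], "gripper": 1.5}]}}

```text
time_s: 21.05
eef_pos: [611.1, -14.2, 262.0]
ee_rot: [0.002, 0.684, 0.729, 0.001]
force: [-0.8, -3.5, 8.3]
grip_width: 0.268
grip_force: 60.2
```

```bash
cat > fit.py <<'E'
import numpy as np
D=np.array([[634.5,-12.7,248.7,.8,.6,9.1],[650.5,-11.6,226.9,2.1,1.3,9.5],[656.2,-11.3,200.6,5.3,1.6,9.0],[650.8,-11.7,174.2,7.8,2.1,7.5],[635,-12.7,152.3,8.1,2.0,4.9],[611.6,-14.2,138.5,9.8,1.2,2.7],[584.6,-16,135.5,10,2.7,2.3],[558.8,-17.7,143.9,10,2.1,1.0],[538.8,-18.9,162,9.5,.2,-1.4],[527.9,-19.7,186.6,8.7,.8,-2.1],[527.8,-19.7,213.2,9.3,.3,-4.9],[538.2,-19,237.2,6.1,-1.2,-5.3],[557.8,-17.7,255.4,-2.5,-4.9,1.7],[583.8,-16,264.5,-2.1,-4.1,7.7],[611.1,-14.2,262,-.8,-3.5,8.3]])
ex=np.array([.998,.064])
X=D[:,:2]@ex;Z=D[:,2]
A=np.c_[2*X,2*Z,np.ones(len(X))];s=np.linalg.lstsq(A,X*X+Z*Z,rcond=None)[0]
r=np.sqrt(s[2]+s[0]**2+s[1]**2);print("circle",s[:2],r,"wheel z",s[1]-54)
th=np.arctan2(X-s[0],Z-s[1])
for b in((0,0,0),(-.58,-1.25,1.15)):
    F=D[:,3:]-b;fx=F[:,:2]@ex;fz=F[:,2]
    T=-(fx*np.cos(th)-fz*np.sin(th))
    Rr=fx*np.sin(th)+fz*np.cos(th)
    M=np.c_[np.ones(len(T)),np.cos(th),np.sin(th)];p,res,_,_=np.linalg.lstsq(M,T,rcond=None)
    print("bias",b,"f",p[0],"amp",np.hypot(p[1],p[2]),"hardest at handle deg",np.degrees(np.arctan2(p[2],p[1])),"rms",np.sqrt(np.mean((T-M@p)**2)))
    # free friction: fix f=6
    print(np.c_[np.degrees(th),T,M@p,Rr].round(1).tolist())
E
python3 fit.py
```

```text
circle [589.18412463 200.09680238] 64.94330899642907 wheel z 146.09680237747068
bias (0, 0, 0) f 6.056312894213424 amp 4.631463597661853 hardest at handle deg 143.6325411388216 rms 0.533862377900375
[[41.7, 5.4, 5.1, 7.4], [65.7, 7.8, 7.0, 5.9], [89.6, 9.0, 8.8, 5.5], [113.5, 10.0, 10.1, 4.3], [137.5, 9.4, 10.7, 1.9], [161.8, 10.2, 10.5, 0.5], [-174.0, 9.9, 9.5, -3.3], [-149.9, 8.2, 7.9, -5.9], [-125.9, 6.7, 6.0, -6.9], [-102.0, 3.9, 4.1, -8.1], [-78.4, 2.9, 2.6, -10.1], [-55.1, 0.9, 1.7, -8.0], [-31.3, 1.5, 1.4, 2.9], [-6.7, 1.4, 2.0, 7.9], [17.7, 3.5, 3.3, 7.6]]
bias (-0.58, -1.25, 1.15) f 6.056312894213425 amp 4.66955371666893 hardest at handle deg 160.01046041293623 rms 0.5338623779003754
[[41.7, 4.2, 3.8, 6.9], [65.7, 6.4, 5.7, 6.0], [89.6, 7.8, 7.6, 6.1], [113.5, 9.2, 9.3, 5.3], [137.5, 9.1, 10.4, 3.2], [161.8, 10.5, 10.7, 1.8], [-174.0, 10.6, 10.3, -2.3], [-149.9, 9.4, 9.0, -5.3], [-125.9, 8.0, 7.3, -6.7], [-102.0, 5.1, 5.4, -8.5], [-78.4, 3.9, 3.6, -11.0], [-55.1, 1.5, 2.2, -9.2], [-31.3, 1.6, 1.5, 1.6], [-6.7, 0.9, 1.5, 6.7], [17.7, 2.5, 2.4, 6.7]]
```

Emit:
{"name": "step_arm", "arguments": {"plan": [{"offset": [0, 0, 0], "rot": [0, 0, 0], "gripper": 5}, {"offset": [0, 0, 0], "rot": [0, 0, 0], "gripper": 5}, {"offset": [0, 0, 0], "rot": [0, 0, 0], "gripper": 5}, {"offset": [0, 0, 0], "rot": [0, 0, 0], "gripper": 5}, {"offset": [0, 0, 0], "rot": [0, 0, 0], "gripper": 5}]}}

```text
time_s: 21.55
eef_pos: [610.4, -14.0, 259.8]
ee_rot: [-0.0, 0.684, 0.729, -0.0]
force: [0.1, -0.5, -0.7]
grip_width: 0.584
grip_force: 0.0
```

Emit:
{"name": "step_arm", "arguments": {"plan": [{"offset": [0, 0, 0], "rot": [0, 0, 0], "gripper": 5}, {"offset": [0, 0, 0], "rot": [0, 0, 0], "gripper": 5}, {"offset": [0, 0, 0], "rot": [0, 0, 0], "gripper": 5}]}}

```text
time_s: 21.85
eef_pos: [610.4, -14.2, 259.9]
ee_rot: [-0.0, 0.684, 0.729, -0.0]
force: [0.2, 0.4, -0.2]
grip_width: 0.58
grip_force: 0.0
```

```bash
python3 - <<'E'
from h import *
for _ in range(4):
    capture("side");s=sense();print(s["eef_pos"].round(1),s["force"].round(2),s["wrist_torque"].round(3),s["time_s"])
E
```

```text
[610.4 -14.1 259.9] [ 1.06  0.27 -0.06] [ 0.035 -0.012 -0.033] 21.9
[610.4 -14.2 259.9] [0.12 0.52 0.22] [-0.016  0.011  0.006] 21.95
[610.4 -14.2 259.9] [-0.65 -0.24 -0.18] [-0.027  0.015 -0.041] 22.0
[610.4 -14.2 259.9] [-0.05  0.21 -0.29] [-0.008  0.049  0.032] 22.05
```

The free-hand bias is about zero, so the heavy side hangs straight down with the handle at about 53.6° (one turn on). I'll regrip and go there slowly.

Emit:
{"name": "step_arm", "arguments": {"plan": [{"offset": [0, 0, -0.2], "rot": [0, 0, 0], "gripper": 5}, {"offset": [0, 0, -0.2], "rot": [0, 0, 0], "gripper": 3}, {"offset": [0, 0, -0.2], "rot": [0, 0, 0], "gripper": 1.5}, {"offset": [0, 0, -0.2], "rot": [0, 0, 0], "gripper": 1.5}, {"offset": [0, 0, -0.2], "rot": [0, 0, 0], "gripper": 1.5}, {"offset": [0, 0, -0.2], "rot": [0, 0, 0], "gripper": 1.5}, {"offset": [0, 0, -0.2], "rot": [0, 0, 0], "gripper": 1.5}]}}

```text
time_s: 22.75
eef_pos: [610.8, -14.2, 262.4]
ee_rot: [0.001, 0.684, 0.729, 0.001]
force: [5.0, 0.5, 2.5]
grip_width: 0.271
grip_force: 58.8
```

Emit:
{"name": "step_arm", "arguments": {"plan": [{"offset": [0, 0.21, 0.08], "rot": [0, 0, 0], "gripper": 1.5}, {"offset": [0, 0.42, 0.16], "rot": [0, 0, 0], "gripper": 1.5}, {"offset": [0, 0.63, 0.25], "rot": [0, 0, 0], "gripper": 1.5}, {"offset": [0, 0.84, 0.35], "rot": [0, 0, 0], "gripper": 1.5}, {"offset": [0, 1.04, 0.45], "rot": [0, 0, 0], "gripper": 1.5}, {"offset": [0, 1.24, 0.56], "rot": [0, 0, 0], "gripper": 1.5}, {"offset": [0, 1.43, 0.68], "rot": [0, 0, 0], "gripper": 1.5}, {"offset": [0, 1.62, 0.81], "rot": [0, 0, 0], "gripper": 1.5}, {"offset": [0, 1.8, 0.94], "rot": [0, 0, 0], "gripper": 1.5}, {"offset": [0, 1.98, 1.08], "rot": [0, 0, 0], "gripper": 1.5}, {"offset": [0, 2.16, 1.22], "rot": [0, 0, 0], "gripper": 1.5}, {"offset": [0, 2.33, 1.37], "rot": [0, 0, 0], "gripper": 1.5}]}}

```text
time_s: 23.95
eef_pos: [634.0, -12.7, 249.5]
ee_rot: [0.001, 0.684, 0.729, 0.0]
force: [2.0, -0.5, 9.1]
grip_width: 0.277
grip_force: 59.4
```

Emit:
{"name": "step_arm", "arguments": {"plan": [{"offset": [0, 0.16, 0.16], "rot": [0, 0, 0], "gripper": 1.5}, {"offset": [0, 0.32, 0.32], "rot": [0, 0, 0], "gripper": 1.5}, {"offset": [0, 0.48, 0.49], "rot": [0, 0, 0], "gripper": 1.5}, {"offset": [0, 0.62, 0.66], "rot": [0, 0, 0], "gripper": 1.5}, {"offset": [0, 0.77, 0.84], "rot": [0, 0, 0], "gripper": 1.5}, {"offset": [0, 0.9, 1.02], "rot": [0, 0, 0], "gripper": 1.5}, {"offset": [0, 0.92, 1.05], "rot": [0, 0, 0], "gripper": 1.5}, {"offset": [0, 0.92, 1.05], "rot": [0, 0, 0], "gripper": 1.5}, {"offset": [0, 0.92, 1.05], "rot": [0, 0, 0], "gripper": 1.5}, {"offset": [0, 0.92, 1.05], "rot": [0, 0, 0], "gripper": 1.5}, {"offset": [0, 0.92, 1.05], "rot": [0, 0, 0], "gripper": 1.5}, {"offset": [0, 0.92, 1.05], "rot": [0, 0, 0], "gripper": 1.5}]}}

```text
time_s: 25.15
eef_pos: [643.5, -12.0, 239.2]
ee_rot: [0.001, 0.684, 0.729, 0.001]
force: [4.1, 0.4, 8.6]
grip_width: 0.272
grip_force: 59.5
```

```bash
python3 - <<'E'
from h import *
s=sense();print(s["eef_pos"],abs(s["dq"]).max(),s["grip_force"]);print(finish_job())
E
```

```text
[643.45874042 -12.0456806  239.16736961] 0.0009264886181181301 59.47677433490753
the job is handed in; nothing more can be done
None
```

I turned the wheel one full turn clockwise, felt where it is heavy, and handed the job in with the heavy side straight down by my fit (handle at about 54°, estimated error a few degrees), the wheel at rest and the handle gripped at 59 N; no verdict came back, and I did not re-check the other items by camera after the last move.

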